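# Check the parts-case hinge and fetch the heatsink

### The arm

A 6-joint arm with a two-finger parallel gripper is mounted at the origin on the work surface. World frame = base frame: x ahead of the robot, y to its left, z up, the work surface at z = 0. Lengths are in m, angles in rad, forces in N, time in s.
With the tool pointing down it reaches from about 0.425 to 0.95 m from the base axis. Payload 14.7 kg.
Tool frame: the origin (TCP) lies between the finger pads; the fingertips stand 22 mm ahead of it and the grasp point (between the pads) lies 3 mm ahead of it; z points along the fingers, y is the line along which they close (so a half turn about z gives the same grasp; the last joint's range is limited). The gripper opens to 85 mm and grips with 20 to 120 N. Pads are 22 mm wide; open, the fingers measure 114 mm over their backs; the gripper's body (76 mm by 85 mm) begins 54 mm behind the grasp point. The pads swing forward as they close: fully open they stand 13 mm farther back than shut.
Start: joints at [1.243, 0.48, 1.596, -0, 1.065, -0.047], TCP at [0.18, 0.625, 0.253] pointing down, gripper open.
Joint ranges: [-2.75, 2.75], [-0.82, 2.05], [0.23, 2.67], [-1.56, 4.7], [0.09, 2.69], [-2.92, 2.92]. Speed limits (rad/s): [1.89, 1.89, 2.39, 3.01, 3.01, 3.01].

### API

Orientations are given as a unit quaternion [x, y, z, w].
In Python, from bench import bot, kinematics, imaging, workorder, masks_of, pinpoint gives the robot as it stands. Calls block until the motion is done:
- bot.move_ptp(position, orientation): joint-space move of the TCP to a pose.
- bot.move_straight(position, orientation=None, v=0.15): straight line of the TCP; orientation=None keeps the orientation; v is the mean speed in m/s.
- bot.move_joints(angles): joint-space move.
- bot.gripper_to(opening, grip_force=None): finger opening in m; grip_force is the grip in N (None keeps the last); returns when the fingers have stopped.
- bot.hold(seconds).
- kinematics.solve_ik(position, orientation): joint angles nearest the present ones, or None.
- bot.get_obs(): the state.
- imaging.read_camera(name): name is "scene" or "top"; returns a dict with "pixels" (400x640x3 uint8, red, green, blue), "fx", "fy", "cx", "cy" (pixels), "R" (3x3) and "t" (3): a world point X has camera coordinates R X + t. Camera axes: x right, y down, z forward; pixel columns grow to the right and rows downward; lengths in m; the calibration is good to about 2 mm. A picture is of the moment at which its call begins. There is no depth.
A pose or a line that the arm cannot do raises bot.Unreachable and nothing moves.
- workorder.sign_off(): hands the job in; it is judged then, once.
Trained networks look in a picture, given as the dict that the camera call returned (one of the last four; its "shot" number tells which), for a name from the list of things; names that differ only in an ending like _2 or _b are one class to them, and where a whole thing is asked for, a point or a joint stands for the part that bears it (a point fixed in the world has none). Each returns a list of dicts, best first, with "score" (0 to 1); they miss things now and then, are a little off and sometimes report something else, mostly with a low value. They report only what shows in the picture. A call takes as long as a camera call.
- masks_of(query, picture): "pixels" (400x640 bool, what is visible of it).
- pinpoint(query, picture): "location" ([x, y, z] in m, in world coordinates, good to about 4 mm: a listed point, or the origin of a listed thing).
The state is a dict: "t": time; "joint_pos": joint angles; "joint_vel": joint speeds; "joint_efforts": joint torques, N m; "tool_pos": TCP position; "tcp_rot": TCP orientation; "contact_force": force on the tool from outside, world axes, zero at the start; "torque": the same for the moment, N m; "finger_gap": finger opening in m; "grip_force": force on a finger pad.
Only numpy, scipy, OpenCV 4.12 (cv2) and the standard library are available. Lean on these libraries where they do the work, as an engineer would, in place of code of your own. Each camera call takes 0.05 s, during which the arm holds its last target. There are 200 camera calls.

### The job

Raise the clear lid of the parts case by its front tab to about 75 degrees (steep, but short of upright) and let go to see that the friction hinge holds it there. Then take the finned heatsink out of its compartment and lay it down, not drop it, flat and fins up in the middle of the cork board. Leave the lid standing and everything else where it is.

Things in the scene. Friction and masses are not known exactly. Their poses are not given: they have to be found in the camera images.
- case: dark grey open plastic parts case fixed to the bench, 220 (x) by 340 (y) by 50 mm high, walls and floor 5 mm; origin: centre of its underside, on the bench. Its front (-x) long side faces the robot; the lid's hinge runs along the top of its far (+x) side. It stands on the left or the right half of the bench, the cork board on the other
- case_in (a point): centre of the case's inner floor, 5 mm above the bench. Two dividers 3 mm thick, 18 mm high make three compartments side by side along y, about 108 wide and 210 mm deep, centred at y = -111, 0, +111 mm. Each holds one part, long side roughly along x, its middle about 30 to 50 mm on the robot's side (-x) of this point; which part is where varies
- lid (a joint): lid angle (rad): 0 closed, grows as the front edge rises, 1.57 upright, stop at 1.9; may start slightly ajar. The lid is a clear sheet 220 by 340 by 5 mm with a thin grey rim, 0.22 kg, on the case's rim. The friction hinge holds it wherever it is left; lifting at the tab takes about 4 N
- lid_tab (a point): grip point in the black tab that sticks out of the middle of the lid's front edge, in the lid's plane: 24 mm wide (along the hinge), 8 thick, 50 long; the point is 30 mm from the lid's edge, 250 mm from the hinge. Axes turn with the lid: y along the hinge, -x outward. Pinched across its 24 mm, the tab can pivot between the fingertips while the gripper keeps pointing down
- lid_hinge (a point): middle of the hinge line, which runs along the case's y on its far side, 50 mm above the bench. At lid angle a the tab point is 250 cos(a) - 4 sin(a) mm from it towards the case's -x and 250 sin(a) + 4 cos(a) mm above it
- heatsink: the finned heatsink: plain aluminium, 90 (x) by 36 (y) by 40 mm high, five upright fins running along x on an 8 mm base, about 0.16 kg; origin at the centre of its underside, z up through the fins. It stands on the case's floor (5 mm above the bench), fins up
- enclosure: smooth closed aluminium block, 90 by 36 by 40 mm, rounded edges and two dark screw heads on top; stays in its compartment. Origin at the centre of its underside
- channel: aluminium U channel, 90 by 36 by 40 mm, open upward with two 4 mm side walls; stays in its compartment. Origin at the centre of its underside
- cork: cork board fixed to the bench, 240 (x) by 260 (y) by 6 mm thick, origin at the centre of its underside on the bench
- brush: black-handled brush, 150 mm long, lying along the cork board's far (+x) edge, about 95 mm from the board's centre; leave it. Origin on its underside, near its middle
- phone: black phone, 72 by 150 by 9 mm, lying flat on the mat at the right, origin at the centre of its underside; leave it
- screwdriver: screwdriver, 170 mm long, lying on the mat at the left; leave it. Origin on its underside

How it is judged:
By the outcome, as a careful person would: the job done as asked, in the order asked, and still so for the second after the job is handed in, with the robot touching nothing.
It also fails if it takes over 64 s, if anything falls off the work surface, if the arm or the gripper's body presses on something with over 40 N, if the wrist force passes 120 N, or if a joint passes its speed limit or range.

## Working session

There is one attempt and no reset: what is moved stays moved. The work goes in short steps, each a Python script; the robot and the scene stay as the last script left them, time stands still between calls to the robot, and variables do not carry over. Pictures are saved under pics/ and viewed, at most 10 in all, crops included, and the job is handed in when it is done.

```bash
ls; mkdir -p pics; python3 - <<'E'
from bench import bot, kinematics, imaging, workorder, masks_of, pinpoint
import cv2, numpy as np
for n in ("scene","top"):
    p=imaging.read_camera(n); cv2.imwrite(f"pics/{n}0.png",p["pixels"][:,:,::-1])
    print(n,p["fx"],p["cx"],np.round(p["R"],3).tolist(),np.round(p["t"],3))
    for q in ("case","case_in","lid_tab","lid_hinge","heatsink","enclosure","channel","cork","brush","phone","screwdriver"):
        r=pinpoint(q,p); print(q,[(np.round(d["location"],3).tolist(),round(d["score"],2)) for d in r[:2]])
o=bot.get_obs(); print(o["t"],o["tool_pos"],o["tcp_rot"],o["finger_gap"])
E
```

```text
bench.py
pics
scene 458.8171247687147 311.883601822495 [[-0.676, 0.737, 0.003], [0.634, 0.584, -0.506], [-0.375, -0.34, -0.862]] [ 0.356 -0.317  2.036]
case [([0.574, -0.207, -0.001], 0.56)]
case_in []
lid_tab [([0.443, -0.226, 0.076], 0.66)]
lid_hinge [([0.686, -0.185, 0.048], 0.76)]
heatsink []
enclosure []
channel []
cork [([0.588, 0.189, 0.001], 0.65)]
brush [([0.682, 0.19, 0.004], 0.59), ([0.686, -0.187, 0.048], 0.57)]
phone [([0.382, -0.572, 0.001], 0.63)]
screwdriver [([0.436, 0.57, 0.002], 0.61), ([0.578, -0.208, 0.002], 0.48)]
top 383.1209566651557 321.621890882746 [[-0.002, -1.0, -0.027], [-0.992, 0.006, -0.128], [0.128, 0.026, -0.991]] [0.02  0.544 1.201]
case [([0.573, -0.2, 0.0], 0.97)]
case_in [([0.575, -0.198, -0.002], 0.35)]
lid_tab [([0.437, -0.23, 0.078], 0.75)]
lid_hinge [([0.684, -0.181, 0.053], 0.73)]
heatsink []
enclosure [([0.382, -0.567, -0.002], 0.63)]
channel []
cork [([0.585, 0.193, -0.002], 0.56)]
brush [([0.683, -0.18, 0.05], 0.58), ([0.432, 0.562, -0.001], 0.45)]
phone [([0.38, -0.567, 0.0], 0.84)]
screwdriver [([0.433, 0.565, -0.001], 0.5)]
1.2 [0.18010357 0.62455702 0.25331738] [ 1.39938525e-01  9.90160194e-01  1.44725525e-05 -3.29802042e-06] 0.08564701476678593
```

View pics/scene0.png

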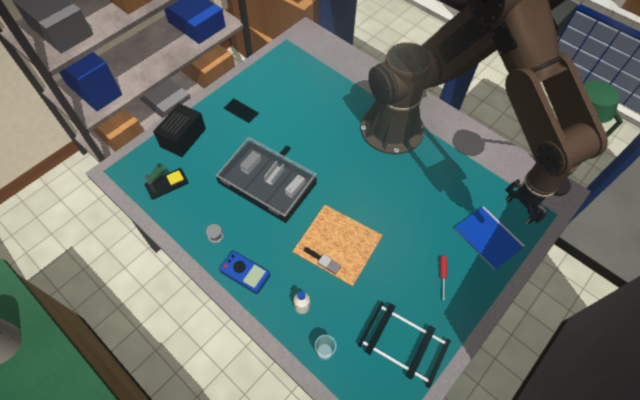

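View pics/top0.png

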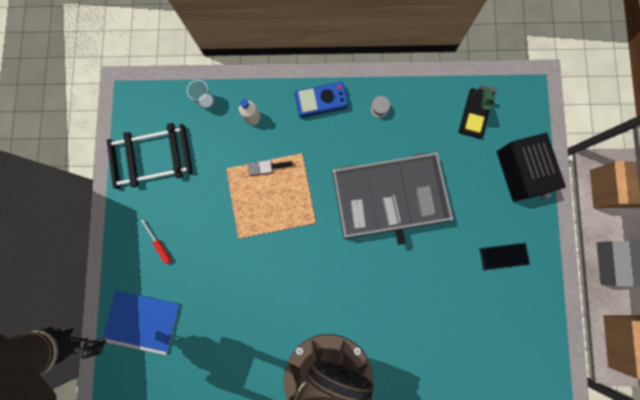

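The top view shows the case with tab at (400,237), and parts at (358,213), (391,210) and (425,201). The cork board is at about (271,195). The case is yawed about 10° and the part on the right looks finned, so I'll zoom in to check and triangulate.

```bash
cat > h.py <<'E'
from bench import bot, kinematics, imaging, workorder, masks_of, pinpoint
import cv2, numpy as np
def P(c): return np.array([[c["fx"],0,c["cx"]],[0,c["fy"],c["cy"]],[0,0,1]])@np.c_[c["R"],c["t"]]
def proj(c,X): h=P(c)@np.append(X,1); return h[:2]/h[2]
def tri(a,ua,b,ub):
    X=cv2.triangulatePoints(P(a),P(b),np.array(ua,float).reshape(2,1),np.array(ub,float).reshape(2,1)); return X[:3,0]/X[3,0]
def on_plane(c,u,z):
    d=c["R"].T@np.array([(u[0]-c["cx"])/c["fx"],(u[1]-c["cy"])/c["fy"],1]); o=-c["R"].T@c["t"]; return o+d*(z-o[2])/d[2]
def cen(m): v,u=np.nonzero(m); return np.array([u.mean(),v.mean()])
def pose(yaw,tilt=0):
    # tool down, tool y along case y (yaw); tilt leans the gripper's body toward case -x
    from scipy.spatial.transform import Rotation as R
    z=np.array([np.sin(tilt),0,-np.cos(tilt)]); y=np.array([0,1.,0]); x=np.cross(y,z)
    return (R.from_euler('z',yaw)*R.from_matrix(np.c_[x,y,z])).as_quat()
E
python3 - <<'E'
from h import *
s=imaging.read_camera("scene");t=imaging.read_camera("top")
a=cv2.resize(t["pixels"][140:255,320:465],None,fx=4.1,fy=4.1,interpolation=3)
b=cv2.resize(s["pixels"][130:225,210:325],None,fx=4.1,fy=4.1,interpolation=3)
im=np.zeros((a.shape[0]+0,800,3),np.uint8); b=cv2.resize(b,(800-a.shape[1],int(b.shape[0]*(800-a.shape[1])/b.shape[1])))
im[:,:a.shape[1]]=a; im[:b.shape[0],a.shape[1]:]=b; cv2.imwrite("pics/crop1.png",im[:,:,::-1])
for q in ("lid_tab","case","cork","heatsink","enclosure","channel"):
    for n,c in (("s",s),("t",t)):
        for d in masks_of(q,c)[:2]: 
            m=d["pixels"]; print(q,n,round(d["score"],2),m.sum(),np.round(cen(m),1), np.round(cv2.minAreaRect(np.argwhere(m)[:,::-1].astype(np.float32)),1) if 0 else cv2.minAreaRect(np.argwhere(m)[:,::-1].astype(np.float32)))
E
```

```text
lid_tab s 0.9 4240 [265.9 175.3] ((267.23846435546875, 170.7076873779297), (87.44448852539062, 62.51350402832031), 29.744882583618164)
lid_tab t 0.85 7569 [391.4 195.5] ((392.8399353027344, 202.1199951171875), (85.32836151123047, 110.19344329833984), 79.69515228271484)
case s 0.91 4828 [266.7 178.2] ((268.280029296875, 174.9600067138672), (86.0, 71.5999984741211), 36.869895935058594)
case t 0.83 7781 [391.2 195.8] ((393.1756896972656, 202.05406188964844), (87.29586791992188, 111.13371276855469), 80.53767395019531)
cork s 0.85 3640 [338.8 242.6] ((336.9005432128906, 243.38949584960938), (69.5513687133789, 59.679256439208984), 29.577838897705078)
cork t 0.8 5207 [270.7 197.8] ((270.09942626953125, 195.65696716308594), (72.09769439697266, 79.44792938232422), 78.90628051757812)
channel s 0.22 4333 [266.5 175.7] ((267.8405456542969, 172.65676879882812), (81.38825988769531, 65.6546630859375), 36.02737045288086)
channel t 0.21 7418 [391.8 195.3] ((393.1862487792969, 202.14976501464844), (85.91305541992188, 108.5217514038086), 78.90628051757812)
```

View pics/crop1.png

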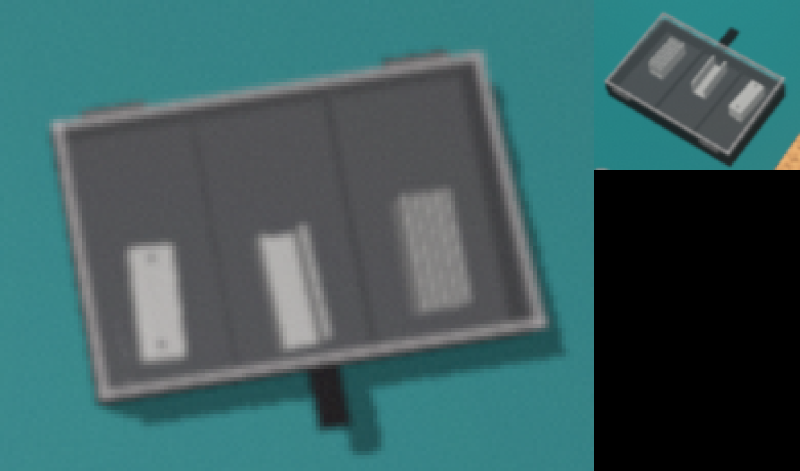

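The right-hand part is the finned heatsink, at crop (435,250). The middle part is the channel and the left one the enclosure with its screw heads. The tab spans crop (320,368)–(333,428).

```bash
python3 - <<'E'
from h import *
s=imaging.read_camera("scene");t=imaging.read_camera("top")
def dark(c,u0,u1,v0,v1,th=75):
    g=c["pixels"][v0:v1,u0:u1].max(2).astype(float); w=np.clip(th-g,0,30); v,u=np.mgrid[v0:v1,u0:u1]
    return np.array([(u*w).sum(),(v*w).sum()])/w.sum(), (w>10).sum()
print(s["pixels"][143:158,278:296].max(2)); print(t["pixels"][228:248,392:412].max(2))
for name in ("lid_tab","lid_hinge","cork","case"):
    L=[];
    for c in (s,t):
        L+=[d["location"] for d in pinpoint(name,c)[:1]]
    print(name,np.round(L,4).tolist())
for u in ([334.1,169.8],[437.6,153.4],[344.9,236.6],[452.7,218.8]): print(on_plane(t,u,.055).round(4))
for z in (.045,):
    for u in ([424.2,186.5],[434.5,213.5],[426.1,201]): print("hs",on_plane(t,u,z).round(4))
ct,cs=[cen(max(masks_of("cork",c),key=lambda d:d["score"])["pixels"]) for c in (t,s)]
print("cork tri",tri(t,ct,s,cs).round(4), [on_plane(t,[270.1,195.7],.006).round(4)])
hs_s=[210+(667-594)/1.79,130+58/1.79]; print("hs tri",tri(t,[426.1,201],s,hs_s).round(4))
E
```

```text
[[137 136 137 137 138 137 137 137 138 138 138 137 137 138 138 137 137 138]
 [138 137 137 138 137 137 137 135 134 134 137 137 137 138 137 138 137 137]
 [137 137 138 138 138 137 133 116 100 107 125 134 136 138 138 137 137 137]
 [136 137 137 137 137 134 115  81  61  66  85 105 125 135 137 138 137 137]
 [138 137 137 137 136 121  86  56  47  48  52  67  95 123 136 136 137 136]
 [137 137 138 137 131 101  62  47  45  44  45  52  86 122 135 137 136 137]
 [137 138 137 132 107  70  48  44  43  43  46  67 107 131 136 137 137 137]
 [137 137 132 109  71  49  44  44  44  44  56  98 127 136 136 136 136 137]
 [138 133 108  73  50  43  44  43  44  49  80 119 135 137 137 136 136 137]
 [139 122  84  51  43  44  44  43  47  77 113 131 136 137 136 136 137 137]
 [144 116  74  50  44  44  43  48  68 107 130 136 137 138 136 136 137 137]
 [147 135 112  83  60  48  48  76 108 128 136 137 136 136 137 137 136 137]
 [130 128 125 124 109  82  70 104 129 135 136 136 137 137 136 137 136 137]
 [103 111 118 124 124 124 125 133 137 137 135 136 136 136 136 136 137 137]
 [ 85  93 102 110 115 123 132 141 144 139 137 137 
[... 1537 characters left out ...]
 85  85
   86  86]
 [135 137 136 136 136 133 131 134 136 134 136 133 123 102  90  84  86  87
   86  87]
 [137 138 136 137 136 137 136 136 135 138 138 136 126 106  89  85  86  87
   86  88]]
lid_tab [[0.4412, -0.2281, 0.0794], [0.4379, -0.225, 0.0768]]
lid_hinge [[0.6838, -0.1858, 0.0466], [0.6854, -0.1831, 0.0485]]
cork [[0.5825, 0.1879, 0.0002], [0.5852, 0.1945, 0.0005]]
case [[0.5757, -0.2038, 0.0035]]
[ 0.6603 -0.0226  0.055 ]
[ 0.7112 -0.3546  0.055 ]
[ 0.446  -0.0551  0.055 ]
[ 0.5005 -0.393   0.055 ]
hs [ 0.6056 -0.3105  0.045 ]
hs [ 0.5186 -0.3397  0.045 ]
hs [ 0.5587 -0.3148  0.045 ]
cork tri [ 0.5647 -0.0129 -0.1569] [array([0.5852, 0.1905, 0.006 ])]
hs tri [ 0.5605 -0.3184  0.0185]
```

```bash
cat >> h.py <<'E'
YAW=np.radians(9.3); EX=np.array([np.cos(YAW),np.sin(YAW),0]); EY=np.array([-np.sin(YAW),np.cos(YAW),0]); EZ=np.array([0,0,1.])
HINGE=np.array([.685,-.186,.05])
def tabpt(a,r=.254): return HINGE-EX*(r*np.cos(a)-.004*np.sin(a))+EZ*(r*np.sin(a)+.004*np.cos(a))
def st(*k):
    o=bot.get_obs(); print("t %.2f"%o["t"],o["tool_pos"].round(4),"gap %.4f grip %.1f"%(o["finger_gap"],o["grip_force"]),"F",np.round(o["contact_force"],1))
E
python3 - <<'E'
from h import *
s=imaging.read_camera("scene");t=imaging.read_camera("top")
print("tab tri",tri(t,[400.3,237.2],s,[284.8,149.0]).round(4))
for a in (.06,.096,.13): print(a,tabpt(a,.25).round(4),proj(t,tabpt(a,.25)).round(1),proj(s,tabpt(a,.25)).round(1),"tip",proj(t,tabpt(a,.27)).round(1),proj(s,tabpt(a,.27)).round(1))
q=pose(YAW)
for a in np.linspace(.096,1.31,4): print(np.round(kinematics.solve_ik(tabpt(a)+.003*EZ,q),2))
HS=np.array([.5605,-.32,.03])
for T in (0,.2,.3): print("hs",T,np.round(kinematics.solve_ik(HS,pose(YAW,T)),2))
print("cork",np.round(kinematics.solve_ik([.585,.19,.035],pose(YAW,.2)),2))
E
```

```text
tab tri [ 0.4434 -0.2251  0.0794]
0.06 [ 0.439  -0.2263  0.069 ] [400.6 238.5] [285.7 149.8] tip [401.9 244.9] [288.5 146.4]
0.096 [ 0.4398 -0.2262  0.0779] [401.1 238.1] [285.5 148.6] tip [402.4 244.5] [288.3 145.1]
0.13 [ 0.4409 -0.226   0.0864] [401.5 237.6] [285.3 147.6] tip [402.9 244. ] [288.  143.9]
[-0.54  0.53  2.1  -0.    0.52 -2.27]
[-0.5   0.39  1.98 -0.    0.77 -2.23]
[-0.43  0.37  1.77 -0.    1.   -2.16]
[-0.35  0.45  1.53 -0.    1.16 -2.08]
hs 0 [-0.57  0.75  1.76 -0.    0.64 -2.3 ]
hs 0.2 [-0.64  0.71  1.89  0.35  0.43 -2.69]Traceback (most recent call last):
  File "<stdin>", line 8, in <module>
    return _wrapfunc(a, 'round', decimals=decimals, out=out)
    return _wrapit(obj, method, *args, **kwds)
    result = getattr(arr, method)(*args, **kwds)
TypeError: unsupported operand type(s) for *: 'NoneType' and 'float'
```

```bash
sed -i 's/y=np.array(\[0,1.,0\])/y=np.array([0,-1.,0])/' h.py
python3 - <<'E'
from h import *
q=pose(YAW)
for T in (0,.1,.2,.3):
  for p in ([.5605,-.32,.035],[.585,.19,.035]):
    r=kinematics.solve_ik(p,pose(YAW,T)); print(T,None if r is None else np.round(r,2))
A=.1
p=tabpt(A)+EZ*.002
bot.gripper_to(.06,30)
bot.move_ptp(p+EZ*.12,q); st()
bot.move_straight(p+EZ*.0,q,v=.1); st()
t=imaging.read_camera("top"); cv2.imwrite("pics/grasp.png",cv2.resize(t["pixels"][180:280,340:460],None,fx=5,fy=5,interpolation=2)[:,:,::-1])
bot.gripper_to(.015,30); st()
E
```

```text
0 [-0.57  0.74  1.75 -0.    0.65  0.84]
0 [ 0.26  0.71  1.83 -0.    0.6   1.67]
0.1 [-0.6   0.72  1.82  0.14  0.54  0.69]
0.1 [ 0.27  0.68  1.91 -0.03  0.45  1.7 ]
0.2 [-0.64  0.7   1.88  0.34  0.44  0.46]
0.2 [ 0.28  0.67  1.99 -0.08  0.28  1.76]
0.3 [-0.69  0.7   1.94  0.66  0.37  0.12]
0.3 [ 0.29  0.66  2.07 -0.31  0.12  2.  ]
t 6.09 [ 0.4363 -0.2264  0.2014] gap 0.0601 grip 0.0 F [ 0.3  0.4 -0.2]
t 7.44 [ 0.4363 -0.2269  0.0818] gap 0.0599 grip 0.0 F [ 1.6 -0.1  0.5]
t 7.91 [ 0.4356 -0.2255  0.0813] gap 0.0234 grip 34.0 F [ 5.5 16.1  2.7]
```

```bash
python3 - <<'E'
from h import *
q=pose(YAW); off=EZ*.002+EY*.002
for a in np.linspace(.1,1.31,11)[1:]:
    bot.move_straight(tabpt(a)+off,q,v=.12); st()
bot.hold(.2); st()
t=imaging.read_camera("top");s=imaging.read_camera("scene")
for c in (t,s): print([(d["location"].round(4) if hasattr(d["location"],"round") else d["location"],d["score"]) for d in pinpoint("lid_tab",c)[:1]])
cv2.imwrite("pics/lift.png",np.hstack([cv2.resize(c["pixels"][v:v+160,u:u+160],None,fx=2.5,fy=2.5)  for c,u,v in ((t,310,100),(s,200,60))])[:,:,::-1])
E
```

```text
t 8.32 [ 0.4411 -0.2242  0.1118] gap 0.0233 grip 34.3 F [-1.2 -4.2  1.7]
t 8.72 [ 0.4498 -0.2227  0.1405] gap 0.0233 grip 34.3 F [-1.3 -5.6  1.6]
t 9.13 [ 0.4621 -0.2207  0.1682] gap 0.0229 grip 34.3 F [-1.2 -6.7  2.5]
t 9.54 [ 0.4776 -0.2182  0.1944] gap 0.0232 grip 34.2 F [-1.  -6.3  2.1]
t 9.95 [ 0.4962 -0.2152  0.2186] gap 0.0229 grip 34.0 F [-0.4 -7.5  2.7]
t 10.36 [ 0.5174 -0.2118  0.2403] gap 0.0232 grip 33.5 F [ 0.5 -6.8  3.9]
t 10.77 [ 0.5411 -0.2079  0.2593] gap 0.0232 grip 33.0 F [ 0.3 -7.8  2.9]
t 11.18 [ 0.5669 -0.2037  0.2753] gap 0.0232 grip 32.4 F [ 0.2 -7.   4.1]
t 11.58 [ 0.5945 -0.1993  0.2881] gap 0.0230 grip 32.0 F [ 0.1 -6.7  5.8]
t 11.99 [ 0.6237 -0.1945  0.2972] gap 0.0233 grip 31.0 F [ 1.  -6.3  6.7]
t 12.19 [ 0.6234 -0.1946  0.2972] gap 0.0232 grip 30.9 F [ 1.2 -6.7  4.9]
[([0.6111, -0.1969, 0.2913], 0.93)]
[([0.5216, -0.0936, 0.0051], 0.6)]
```

View pics/lift.png

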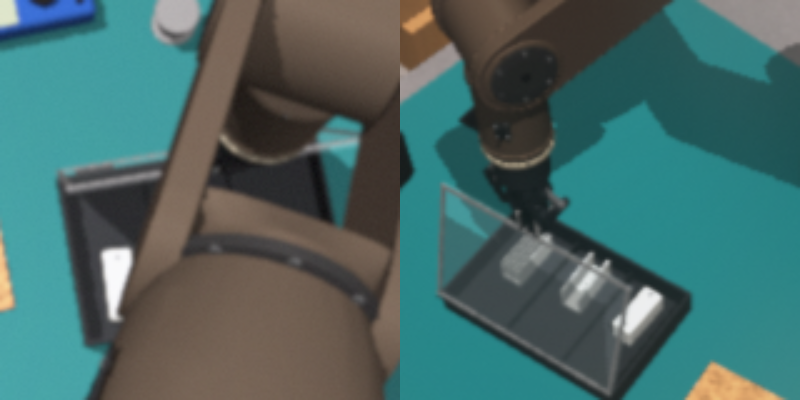

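The lid is standing steeply with the tab still in the gripper. I'll release it, back off and measure the angle.

```bash
python3 - <<'E'
from h import *
q=pose(YAW)
bot.gripper_to(.05); st()
p=bot.get_obs()["tool_pos"]
bot.move_straight(p-EX*.06+EZ*.07,q,v=.15)
bot.move_ptp([.42,.12,.30],q); st()
t=imaging.read_camera("top");s=imaging.read_camera("scene")
for n in ("lid_tab","lid_hinge","heatsink","enclosure","channel","cork"):
  for c in (t,s):
    d=pinpoint(n,c)[:1]; m=masks_of(n,c)[:1]
    print(n,c is t,[(np.round(x["location"],4).tolist(),round(x["score"],2)) for x in d],[(x["pixels"].sum(),cen(x["pixels"]).round(1)) for x in m])
cv2.imwrite("pics/open.png",np.hstack([cv2.resize(c["pixels"][v:v+130,u:u+130],None,fx=3,fy=3,interpolation=2)  for c,u,v in ((t,330,130),(s,205,95))])[:,:,::-1])
E
```

```text
t 12.77 [ 0.6235 -0.1937  0.2979] gap 0.0498 grip 0.0 F [ 0.1 -0.2  0.4]
t 14.88 [0.4209 0.1196 0.3002] gap 0.0499 grip 0.0 F [0.6 0.  0. ]
lid_tab True [([0.6136, -0.1973, 0.2881], 0.58)] [(np.int64(1217), array([393.6, 162.9]))]
lid_tab False [([0.6152, -0.1992, 0.2914], 0.66)] [(np.int64(3616), array([251.9, 174.5]))]
lid_hinge True [([0.6857, -0.1817, 0.0529], 0.62)] [(np.int64(1011), array([504. , 255.8]))]
lid_hinge False [([0.3803, -0.5702, 0.0028], 0.73)] [(np.int64(4941), array([260.1, 176.5]))]
heatsink True [([0.4314, 0.5641, 0.0], 0.64)] [(np.int64(406), array([424.4, 201.1]))]
heatsink False [([0.5295, -0.2052, 0.0083], 0.34)] []
enclosure True [([0.5201, -0.1018, 0.0021], 0.89)] [(np.int64(332), array([357.4, 213.6]))]
enclosure False [([0.5223, -0.0949, 0.0021], 0.58)] [(np.int64(206), array([296.1, 184.7]))]
channel True [([0.5264, -0.2027, 0.0077], 0.9)] [(np.int64(360), array([391. , 210.1]))]
channel False [([0.5328, -0.2048, 0.0086], 0.43)] []
cork True [([0.5866, 0.1898, 0.0026], 0.93)] [(np.int64(3120), array([275.2, 186.6]))]
cork False [([0.5867, 0.1856, -0.0], 0.92)] [(np.int64(3666), array([338.4, 242.7]))]
```

View pics/open.png

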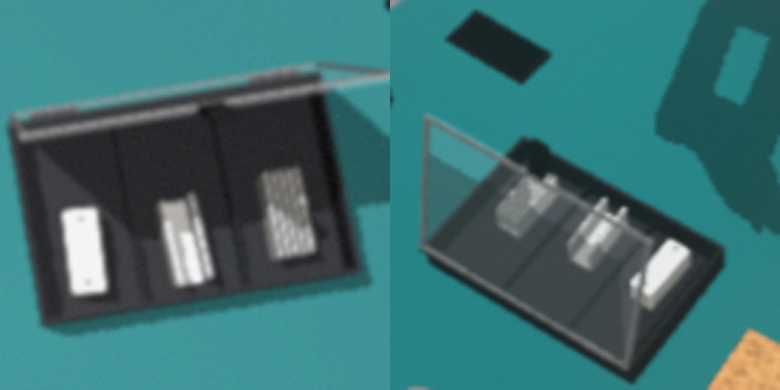

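```bash
python3 - <<'E'
from h import *
t=imaging.read_camera("top");s=imaging.read_camera("scene")
X=tri(t,[336.7,174.7],s,[291.7,176]);d=X-HINGE; print("corner",X.round(4),"along hinge",d@EY,"out",-d@EX,"up",d[2],"ang",np.degrees(np.arctan2(d[2],-d@EX)))
for a in (70,72,74,76):
  a=np.radians(a); C=[HINGE-EX*.22*np.cos(a)+EZ*.22*np.sin(a)+EY*y for y in (.17,-.17)]
  print(np.degrees(a).round(),[proj(c,x).round(1) for x in C for c in (t,s)])
cv2.imwrite("pics/lid.png",np.hstack([cv2.resize(c["pixels"][v:v+60,u:u+80],None,fx=5,fy=5,interpolation=2)  for c,u,v in ((t,395,135),(t,325,145))])[:,:,::-1])
# heatsink: bright/textured outline in top -> min-area rect of mask
m=masks_of("heatsink",t)[0]["pixels"]; r=cv2.minAreaRect(np.argwhere(m)[:,::-1].astype(np.float32)); print(r)
print("hs top centre",on_plane(t,r[0],.045).round(4),on_plane(t,cen(m),.045).round(4))
B=cv2.boxPoints(r); print([on_plane(t,b,.045).round(4).tolist() for b in B])
for x in pinpoint("heatsink",t): print(np.round(x["location"],4),x["score"])
E
```

```text
corner [ 0.6008 -0.0279  0.2578] along hinge 0.16966088956535277 out 0.0575268188258916 up 0.20779023133608304 ang 74.5252268002819
70.0 [array([337.7, 181.3]), array([294.6, 172.7]), array([463.8, 160. ]), array([218.9, 130.6])]
72.0 [array([337.2, 178.4]), array([293.4, 173.7]), array([463.5, 157.2]), array([217.5, 131.5])]
74.0 [array([336.8, 175.6]), array([292.2, 174.8]), array([463.2, 154.3]), array([216.1, 132.4])]
76.0 [array([336.3, 172.7]), array([291., 176.]), array([462.9, 151.4]), array([214.7, 133.4])]
((424.1922912597656, 200.9615478515625), (27.456260681152344, 14.120361328125), 78.69007110595703)
hs top centre [ 0.5589 -0.3087  0.045 ] [ 0.5578 -0.3089  0.045 ]
[[0.5981, -0.2796, 0.045], [0.6068, -0.3239, 0.045], [0.52, -0.3376, 0.045], [0.5114, -0.2937, 0.045]]
[ 0.5592 -0.3142  0.0046] 0.75
```

View pics/lid.png

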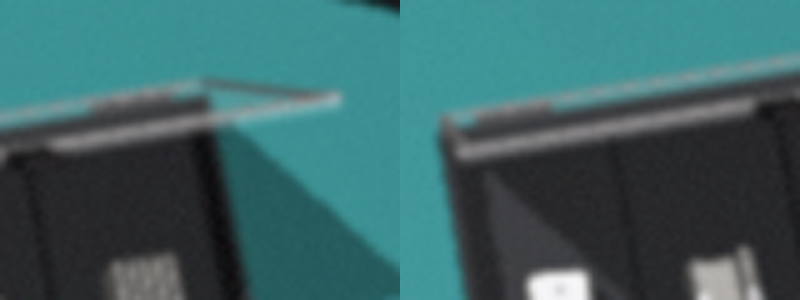

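The lid's front corners triangulate to 74–74.5° with the robot clear of it, so the hinge holds. Next I'll refine the heatsink pose with a silhouette fit.

```bash
python3 - <<'E'
from h import *
from scipy.optimize import minimize
t=imaging.read_camera("top"); m=masks_of("heatsink",t)[0]["pixels"]
def sil(x,y,w,k=8):
    c,s=np.cos(w),np.sin(w)
    pts=[proj(t,[x+c*a-s*b,y+s*a+c*b,z]) for a in(-.045,.045) for b in(-.018,.018) for z in(.005,.045)]
    hull=cv2.convexHull(((np.array(pts)+.5-[380,160])*k-.5).astype(np.float32)).round().astype(np.int32)
    im=np.zeros((80*k,80*k),np.uint8); cv2.fillConvexPoly(im,hull,1); return cv2.resize(im.astype(np.float32),(80,80),interpolation=cv2.INTER_AREA)
M=m[160:240,380:460].astype(float)
f=lambda p: np.abs(sil(p[0]/100,p[1]/100,p[2]/10)-M).sum()
r=minimize(f,[55.9,-31.4,1.6],method="Nelder-Mead",options=dict(initial_simplex=[[55.9,-31.4,1.6],[56.9,-31.4,1.6],[55.9,-30.4,1.6],[55.9,-31.4,2.6]]))
print(r.x,r.fun,M.sum(), "yaw deg",np.degrees(r.x[2]/10))
u=[433.3,200]; print("right edge",on_plane(t,u,.045).round(4), (on_plane(t,u,.045)+.018*EY).round(4))
E
```

```text
[ 56.12123899 -31.37907462   1.39524343] 26.015625 401.0 yaw deg 7.994155967752551
right edge [ 0.5618 -0.3377  0.045 ] [ 0.5589 -0.3199  0.045 ]
```

```bash
python3 - <<'E'
from h import *
q=pose(np.radians(8.5)); p=np.array([.560,-.3150,.033])
bot.gripper_to(.056,40)
bot.move_ptp(p-EX*.09+EZ*.17,q); bot.move_straight(p+EZ*.09,q,v=.2); st()
bot.move_straight(p,q,v=.08); st()
bot.gripper_to(.02,40); st()
E
```

```text
t 19.16 [ 0.5597 -0.3147  0.1234] gap 0.0558 grip 0.0 F [ 1.2 -1.   0.4]
t 20.43 [ 0.5603 -0.3152  0.0335] gap 0.0562 grip 0.0 F [-0.5 -0.1 -0.3]
t 20.74 [ 0.5603 -0.3152  0.0337] gap 0.0354 grip 40.7 F [-0.4 -0.6  5.8]
```

Gripped at a gap of 35.4 mm, which matches the 36 mm part. I'll lift it clear and check.

```bash
python3 - <<'E'
from h import *
q=pose(np.radians(8.5)); p=bot.get_obs()["tool_pos"]
bot.move_straight(p+EZ*.09,q,v=.1); st()
bot.move_straight(p+EZ*.15-EX*.1,q,v=.2)
bot.move_ptp([.45,.03,.25],q); st()
t=imaging.read_camera("top");s=imaging.read_camera("scene")
cv2.imwrite("pics/carry.png",np.hstack([cv2.resize(c["pixels"][v:v+150,u:u+200],None,fx=2,fy=2,interpolation=2)  for c,u,v in ((t,260,130),(s,205,95))])[:,:,::-1])
E
```

```text
t 21.80 [ 0.5599 -0.315   0.123 ] gap 0.0357 grip 40.0 F [ 0.2 -0.3 -2.4]
t 23.91 [0.4504 0.0294 0.2498] gap 0.0353 grip 40.1 F [ 0.4 -0.2 -2.1]
```

View pics/carry.png

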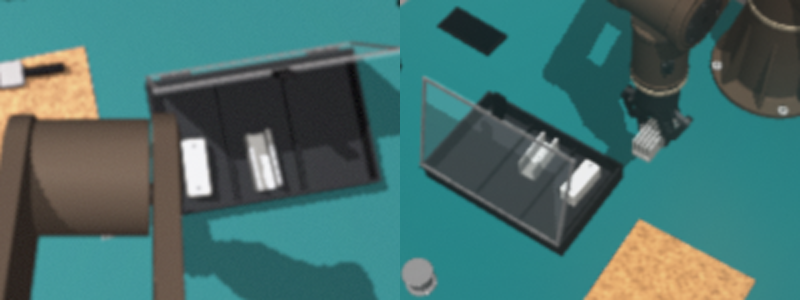

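The heatsink hangs level in the gripper at crop (648,138), the lid still stands and the other parts haven't moved. Now I'll lower it onto the cork in small steps, stopping on contact force.

```bash
python3 - <<'E'
from h import *
q=pose(np.radians(8.5)); c=np.array([.5853,.1900,0])
bot.move_ptp(c+EZ*.12,q); bot.move_straight(c+EZ*.040,q,v=.1); st()
z=.040; f0=bot.get_obs()["contact_force"][2]
while z>.0325:
    z-=.0007; bot.move_straight(c+EZ*z,q,v=.02); f=bot.get_obs()["contact_force"][2]
    if f-f0>2.5: break
print(z,f,f0); st()
E
```

```text
t 25.93 [0.5857 0.1901 0.0405] gap 0.0355 grip 40.1 F [ 0.8  1.1 -2.2]
0.03440000000000001 4.559895569434147 -2.1876221255409414
t 27.93 [0.5854 0.19   0.0346] gap 0.0356 grip 40.7 F [-2.   0.3  4.6]
```

Contact came at z = 0.0346, as predicted (0.0347). Releasing and retreating.

```bash
python3 - <<'E'
from h import *
q=pose(np.radians(8.5))
bot.gripper_to(.06); st()
p=bot.get_obs()["tool_pos"]
bot.move_straight(p+EZ*.12,q,v=.12); bot.move_ptp([.25,.5,.3],q); bot.hold(.3); st()
t=imaging.read_camera("top");s=imaging.read_camera("scene")
for n in ("heatsink","cork","lid_tab","brush"):
  for c in (t,s): print(n,[(np.round(x["location"],4).tolist(),round(x["score"],2)) for x in pinpoint(n,c)[:1]])
cv2.imwrite("pics/final.png",np.hstack([cv2.resize(c["pixels"][v:v+170,u:u+200],None,fx=2,fy=2,interpolation=2)  for c,u,v in ((t,220,120),(s,205,115))])[:,:,::-1])
E
```

```text
t 28.29 [0.5853 0.19   0.0343] gap 0.0600 grip 0.0 F [-0.3 -0.4 -0.4]
t 31.49 [0.2504 0.4998 0.2998] gap 0.0600 grip 0.0 F [-0.5  0.   0.2]
heatsink [([0.5849, 0.1888, 0.0082], 0.67)]
heatsink [([0.5881, 0.1898, 0.0051], 0.85)]
cork [([0.586, 0.1927, 0.0007], 0.86)]
cork [([0.587, 0.1866, -0.0], 0.81)]
lid_tab [([0.6118, -0.2001, 0.2924], 0.57)]
lid_tab [([0.6156, -0.1986, 0.292], 0.61)]
brush [([0.6803, 0.1928, 0.0072], 0.94)]
brush [([0.6824, 0.1922, 0.0067], 0.73)]
```

View pics/final.png

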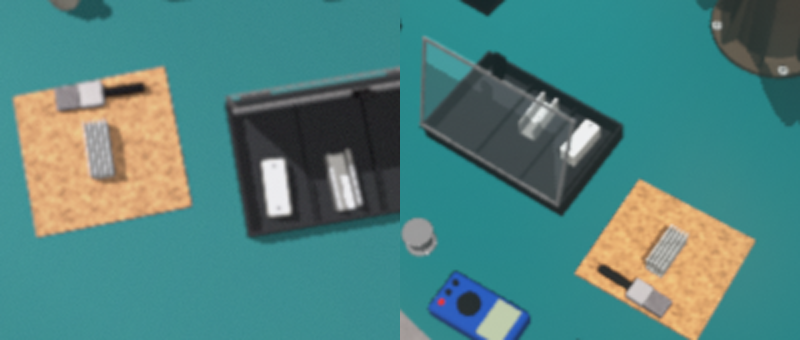

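The heatsink sits fins up in the middle of the cork, at crop (98,150). The lid is still up, and the brush and the other parts haven't moved.

```bash
python3 -c "
from bench import workorder; print(workorder.sign_off())"
```

```text
the job is handed in; nothing more can be done
None
```

The job is handed in: the lid holds at about 74° on its friction hinge, the heatsink lies flat and fins up in the middle of the cork board, and the other things in the case and on the cork are where they were; it took about 32 s.

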